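# Fetch the honey jar from behind the display and restore the display

### The job

A customer wants the honey jar at the back of the wooden display stand. First move the pepper mill, the bud vase and the candlestick from in front of it onto the marble board, leaving the jar where it is; then stand the jar in the empty square compartment of the white card gift box, and only then put the other three back on the stand, each upright on the very spot where it stood before. Set everything down gently, tip nothing over, and leave the mug, the bowl and the oil bottle alone.

Things in the scene. Friction and masses are not known exactly. Their poses are not given: they have to be found in the camera images.
- stand: Fixed low display stand of light wood, 200 mm (its x) by 210 mm (its y), deck 15 mm high. Along its far (+x) edge runs a back rail 10 mm thick, its top 45 mm above the table. Origin: centre of the underside; z up, x away from the robot at yaw 0. The jar stands at the back middle, the three other things around its front and two sides.
- board: Fixed white marble serving board lying flat on the table, on the left or right of the stand: 280 mm along its x, 160 mm along its y, top 12 mm above the table, empty at the start; it has room for the three things in a row along its x. Origin: centre of the underside.
- giftbox: Fixed open white card gift box on the other side of the stand from the board. It has an empty square compartment, 80 by 80 mm inside, for the jar, and beside it on its +y side a narrow one that holds a wooden honey dipper. Walls 4 mm thick, 30 mm high above the table; inner floor 4 mm above the table. Origin: table height, under the centre of the empty square compartment; x and y along its walls.
- jar: Round squat honey jar of amber glass with a brass lid, 60 mm diameter, 70 mm tall, about 0.28 kg, loose. Origin: centre of its underside, z up. Grip it by the body, 46 mm above its underside.
- mill: Wooden pepper mill, turned, the tallest of the three: 137 mm tall, foot 52 mm diameter, waist 32 mm, straight upper part 42 mm diameter from 72 to 128 mm above its underside (grip there, about 103 mm up). About 0.22 kg, loose. Origin: centre of its underside, z up.
- vase: White ceramic bud vase: round belly 60 mm diameter low down, slender straight neck 26 to 28 mm diameter from 72 to 116 mm above its underside (grip there, about 95 mm up), small lip at the top; 125 mm tall. About 0.25 kg, loose. Origin: centre of its underside, z up.
- candlestick: Brass candlestick without candle: flat foot 60 mm diameter, thin stem 20 mm, straight cup 32 mm diameter from 80 to 120 mm above its underside (grip there, about 100 mm up); 120 mm tall. About 0.35 kg, loose. Origin: centre of its underside, z up.
- mug: Bystander: blue ceramic mug, 72 mm diameter, 75 mm tall, on the far side of the table beyond the stand. Origin: centre of its underside. Leave it alone.
- bowl: Bystander: white ceramic bowl, 120 mm diameter, 50 mm tall, on the far side of the table. Origin: centre of its underside. Leave it alone.
- oil: Bystander: white oil bottle with a cork, 56 mm diameter, 150 mm tall, on the far side of the table. Origin: centre of its underside. Leave it alone.

How it is judged:
By the outcome, as a careful person would: the job done as asked, in the order asked, and still so for the second after the job is handed in, with the robot touching nothing.
It also fails if it takes over 141 s, if anything falls off the work surface, if the arm or the gripper's body presses on something with over 40 N, if the wrist force passes 120 N, or if a joint passes its speed limit or range.

### The arm

A 6-joint arm with a two-finger parallel gripper is mounted at the origin on the work surface. World frame = base frame: x ahead of the robot, y to its left, z up, the work surface at z = 0. Lengths are in mm, angles in degrees, forces in N, time in s.
With the tool pointing down it reaches from about 250 to 775 mm from the base axis. Payload 8.9 kg.
Tool frame: the origin (TCP) lies midway between the tips of the shut fingers; the grasp point (between the pads) lies 19 mm behind it; z points along the fingers, y is the line along which they close (so a half turn about z gives the same grasp; the last joint's range is limited). The gripper opens to 85 mm and grips with 20 to 120 N. Pads are 22 mm wide; open, the fingers measure 114 mm over their backs; the gripper's body (76 mm by 85 mm) begins 54 mm behind the grasp point. The pads swing forward as they close: fully open they stand 13 mm farther back than shut.
Start: joints at [-82.466, 16.656, -8.789, 64.555, 0, 82.019], TCP at [140.44, -505.866, 231.305] pointing down, gripper open.
Joint ranges: [-144.48, 144.48], [-52.06, 99.96], [-74.48, 78.29], [-112.23, 115.85], [-86.99, 84.42], [-180, 180]. Speed limits (degrees/s): [127.2, 127.2, 159.86, 180, 180, 180].

### API

Orientations are given as a 3x3 rotation matrix whose columns are the frame's x, y, z axes.
In Python, from cell import r, imaging, probe_bus, close_job gives the robot as it stands (r), with the cameras (imaging), the job as plain functions and the readings (probe_bus).
- The arm moves only by the shell command python3 steer.py FILE [OPENING], which reads ROWS from the file FILE. ROWS is a JSON list of rows, 1 to 12 of them, each of 6 numbers: dx, dy, dz in shares of 1000 mm (1.0 is 1000 mm), then a rotation vector rx, ry, rz in a scale on which 1.0 is 180 degrees; each row shifts and turns the commanded pose from where the row before left it, along the tool's axes as they then stand; what a row does not reach is not made up. A row lasts 1/10 s, in which the tool goes at most 50 mm and 8.59 degrees, less where a joint would pass 70% of its speed; a pose out of reach is approached as far as the arm can. OPENING is the finger opening in mm, set as the command begins (- or left out keeps the last). The fingers move at their own pace and stop on an object; the grip force is fixed at half the most. Time passes only in rows, so rows that do not move let the fingers close. It prints the time, the measured TCP pose, the force, the opening and the grip force at its end. No shift or turn number may pass 1 either way. Input that does not fit is refused with a message, and nothing moves.
- probe_bus.observe(): the state, without advancing time (a new reading comes with each control period).
- imaging.camera(name): name is "scene" or "top" or "wrist"; returns the picture (420x560x3 uint8, red, green, blue); there is no depth.
- imaging.get_calibration(name): a dict with "vfov" (degrees; the focal length in pixels is half the picture's height over the tangent of half this angle, whatever the lens; pixels are square), "cx", "cy" (the principal point, pixels), "R" (3x3) and "t" (3): a world point X has camera coordinates R X + t. Camera axes: x right, y down, z forward; pixel columns grow to the right and rows downward; lengths in mm; the calibration is good to about 2 mm. A picture is of the moment at which its call begins: read the wrist's pose just before it. get_calibration takes no time and is no camera call; for the wrist camera it gives the pose at the moment of the call.
- close_job(): hands the job in; it is judged then, once.
The state is a dict: "t": time; "joint_positions": joint angles; "qd": joint speeds; "joint_efforts": joint torques, N m; "tcp_pos": TCP position; "tcp_rot": TCP orientation; "force": force on the tool from outside, world axes, zero at the start; "ft_torque": the same for the moment, N m; "finger_gap": finger opening in mm; "grasp_force": force on a finger pad.
Only numpy, scipy, OpenCV 4.12 (cv2) and the standard library are available. Lean on these libraries where they do the work, as an engineer would, in place of code of your own. Each camera call takes 0.05 s, during which the arm holds its last target. There are 200 camera calls.

## Working session

There is one attempt and no reset: what is moved stays moved. The work goes in short steps, Python scripts to look and compute and a shell command to move; the robot and the scene stay as the last step left them, time stands still between calls to the robot, and variables do not carry over. Pictures are saved under pics/ and viewed, at most 14 in all, crops included, and the job is handed in when it is done.

```bash
ls; mkdir -p pics
python3 - <<'E'
from cell import r, imaging, probe_bus, close_job
import cv2
for n in("scene","top"):
    cv2.imwrite(f"pics/{n}0.png",imaging.camera(n)[:,:,::-1]); c=imaging.get_calibration(n); print(n,c)
o=probe_bus.observe();print(o["t"],o["tcp_pos"],o["tcp_rot"],o["finger_gap"],o["force"])
E
```

```text
cell.py
pics
steer.py
scene {'vfov': 51.9905585174626, 'cx': 277.28114494817515, 'cy': 214.82395426889695, 'R': array([[-0.45554948,  0.89020497, -0.00312634],
       [ 0.57807716,  0.29314824, -0.76150568],
       [-0.67697966, -0.34871078, -0.6481507 ]]), 't': array([ 260.45513901, -331.2233793 , 1472.01172378])}
top {'vfov': 55.36472809796257, 'cx': 280.96127636282284, 'cy': 206.47965585212867, 'R': array([[-0.06561073, -0.99784216, -0.0024992 ],
       [-0.97515277,  0.06464954, -0.21189034],
       [ 0.21159469, -0.01146518, -0.97729025]]), 't': array([ 48.0301612 , 635.84380542, 808.91121732])}
0.1 [ 140.38965059 -505.4607304   230.80380295] [[ 9.63553797e-01  2.67514587e-01 -1.62683426e-04]
 [ 2.67514590e-01 -9.63553100e-01  1.16955613e-03]
 [ 1.56119207e-04 -1.17045044e-03 -9.99999303e-01]] 85.58562372584565 [0.52102801 0.20493318 0.12012515]
```

View pics/scene0.png

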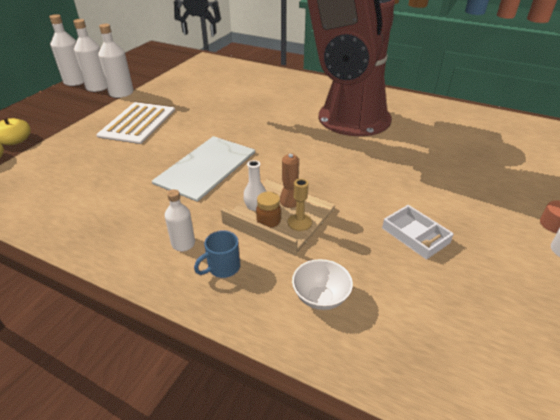

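View pics/top0.png

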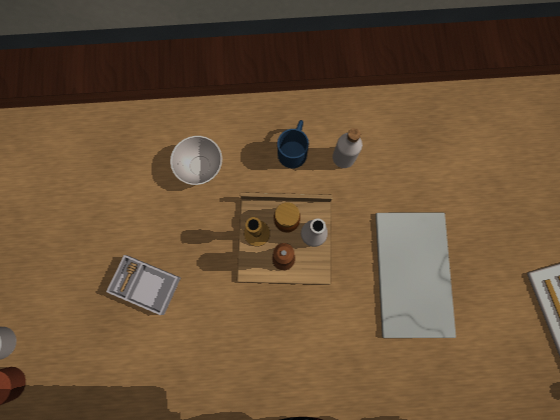

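The top view shows the jar at about (287,216), the mill in front at (284,256), the candlestick at left (254,228), the vase at right (317,230), the board on the right and the gift box at left (142,286). I'll enlarge crops to read these more closely.

Run:
```python
import cv2
t=cv2.imread("pics/top0.png");s=cv2.imread("pics/scene0.png")
def crop(im,x,y,w,h,k,n):
    c=cv2.resize(im[y:y+h,x:x+w],None,fx=k,fy=k,interpolation=cv2.INTER_CUBIC)
    for i in range(0,w,10):
        cv2.line(c,(i*k,0),(i*k,6 if i%50 else 14),(0,255,255),1)
        if i%20==0: cv2.putText(c,str(x+i),(i*k,24),0,.4,(0,255,255),1)
    for i in range(0,h,10):
        cv2.line(c,(0,i*k),(6,i*k),(0,255,255),1)
        if i%20==0: cv2.putText(c,str(y+i),(8,i*k+4),0,.4,(0,255,255),1)
    cv2.imwrite(n,c)
crop(t,230,185,110,105,5,"pics/c1.png")
crop(t,100,250,85,70,7,"pics/c2.png")
crop(s,215,145,130,105,6,"pics/c3.png")
```

```text
(no output)
```

View pics/c1.png

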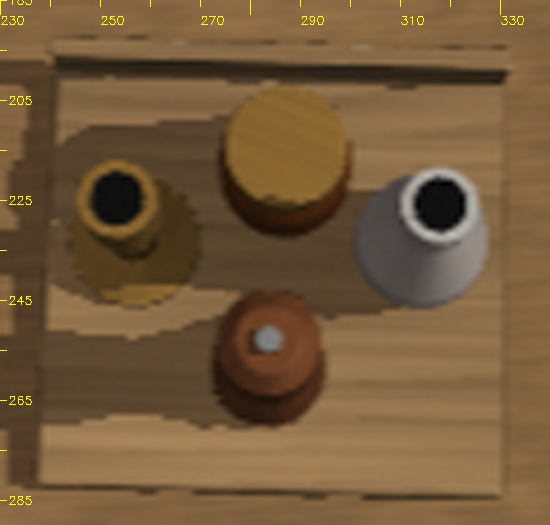

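View pics/c2.png

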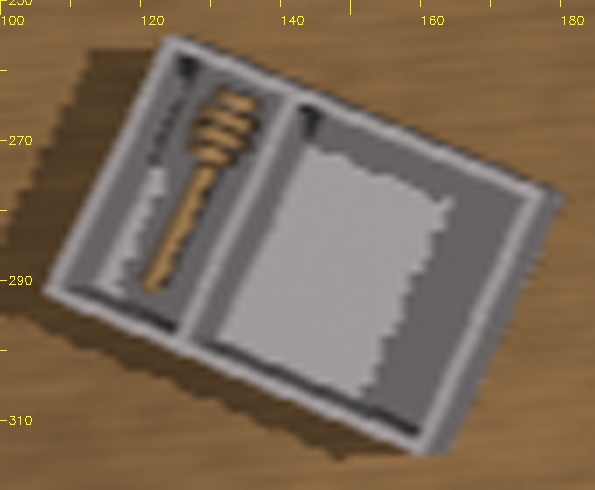

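View pics/c3.png

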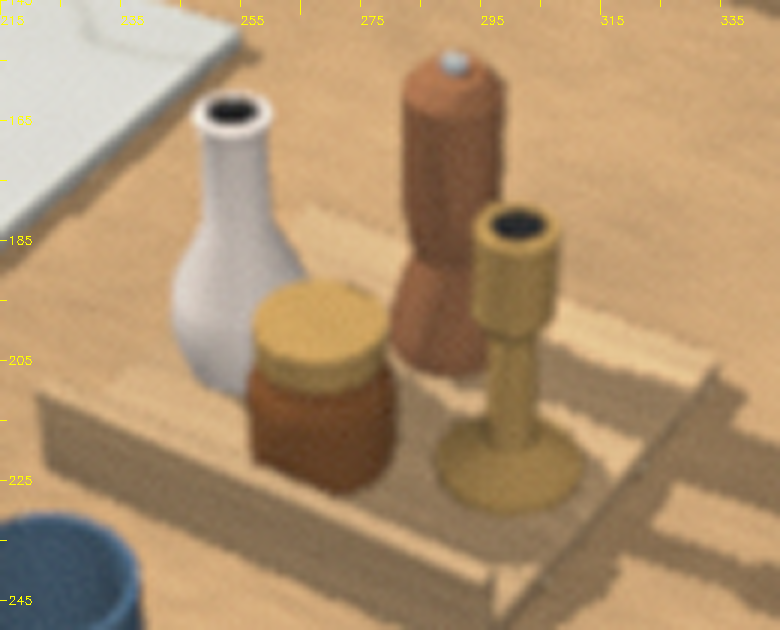

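Crop readings:
- **Top crop:** jar lid centre (287.0,213.8), mill pin (283.2,252.2), vase rim (317.6,225.4), candle rim (253.0,224.4). The box compartment centre is about (151,287.6) at rim height.
- **Scene crop:** jar lid (267.8,198.3), candle rim (300.8,182.0), vase rim (253.3,163.8), mill pin (290.2,154.6).

```bash
cat > h.py <<'E'
import numpy as np
from cell import r, imaging, probe_bus, close_job
def cal(n):
    c=imaging.get_calibration(n); c["f"]=210/np.tan(np.radians(c["vfov"]/2)); return c
def ray(c,u,v,z):
    d=c["R"].T@np.array([(u-c["cx"])/c["f"],(v-c["cy"])/c["f"],1]); o=-c["R"].T@c["t"]
    return (o+d*(z-o[2])/d[2])
def proj(c,X):
    p=c["R"]@np.array(X,float)+c["t"]; return c["f"]*p[:2]/p[2]+[c["cx"],c["cy"]]
E
python3 - <<'E'
from h import *
np.set_printoptions(precision=1,suppress=True)
T,S=cal("top"),cal("scene")
for n,a,b,z in[("jar",(287,213.8),(267.8,198.3),85),("mill",(283.2,252.2),(290.2,154.6),152),("vase",(317.6,225.4),(253.3,163.8),140),("cand",(253,224.4),(300.8,182),135)]:
    print(n,ray(T,*a,z),ray(S,*b,z))
k=7
P=[ray(T,u/k+99.57,v/k+249.57,30) for u,v in[(293,97),(188,337),(425,440),(535,192)]]
for p in P:print("box",p)
print(np.mean(P,0),[np.linalg.norm(P[i]-P[i-1]) for i in range(4)])
P=[ray(T,u/5+229.6,v/5+184.6,15) for u,v in[(38,487),(501,493)]]
print("stand front",P,np.linalg.norm(P[0]-P[1]))
print("rail",[ray(T,u/5+229.6,v/5+184.6,45) for u,v in[(57,40),(510,47)]])
B=[ray(T,u,v,12) for u,v in[(377,213),(446,213),(455,337),(384,338)]]
print("board",*B,np.mean(B,0),[np.linalg.norm(B[i]-B[i-1]) for i in range(4)])
B=[ray(S,u,v,12) for u,v in[(215,139),(256,156),(206,197),(154,181)]]
print("boardS",*B,np.mean(B,0),[np.linalg.norm(B[i]-B[i-1]) for i in range(4)])
E
```

```text
jar [617.1  -5.6  85. ] [618.8  -0.3  85. ]
mill [529.1   8.6 152. ] [522.5   9.6 152. ]
vase [578.9 -63.2 140. ] [580.2 -58.3 140. ]
cand [590.2  65.1 135. ] [589.3  68.5 135. ]
box [537.2 323.5  30. ]
box [464.9 355.6  30. ]
box [428.9 281.8  30. ]
box [502.4 247.1  30. ]
[483.3 302.   30. ] [np.float64(83.96951668007702), np.float64(79.14297820692374), np.float64(82.06665923181912), np.float64(81.31585541555418)]
stand front [array([483.2, 114.4,  15. ]), array([467. , -91.9,  15. ])] 206.97091288188702
rail [array([680.8,  94.1,  45. ]), array([ 663.9, -110.6,   45. ])]
board [ 619.5 -216.4   12. ] [ 608.9 -376.3   12. ] [ 334.4 -353.8   12. ] [ 342.4 -199.3   12. ] [ 476.3 -286.5   12. ] [np.float64(277.6283497027719), np.float64(160.2712279771055), np.float64(275.46084085379636), np.float64(154.7010616344831)]
boardS [ 348.  -332.9   12. ] [ 375.4 -170.9   12. ] [ 605.5 -191.1   12. ] [ 610.6 -358.1   12. ] [ 484.9 -263.3   12. ] [np.float64(263.8260977975085), np.float64(164.3027107626308), np.float64(230.90172094618623), np.float64(167.0657426230952)]
```

Careful with the scale: shifts go in shares of 1000 mm and turns go in shares of 180 degrees. That gives: -25 mm / 1000 = -0.025, 19 mm / 1000 = 0.019, 7.75 degrees / 180 = 0.0431.

```bash
echo '[[0, 0, -0.01, 0, 0, 0.0431], [0, 0, -0.01, 0, 0, 0.0431], [0.019, -0.025, -0.005, 0, 0, 0], [0.019, -0.025, -0.005, 0, 0, 0], [0.019, -0.025, -0.005, 0, 0, 0], [0.019, -0.025, -0.005, 0, 0, 0], [0.019, -0.025, -0.005, 0, 0, 0], [0.019, -0.025, -0.005, 0, 0, 0], [0.019, -0.025, -0.005, 0, 0, 0], [0.019, -0.025, -0.005, 0, 0, 0], [0.019, -0.025, -0.005, 0, 0, 0], [0.019, -0.025, -0.005, 0, 0, 0]]' > rows.txt && python3 steer.py rows.txt 85
echo '[[0.019, -0.025, -0.005, 0, 0, 0], [0.019, -0.025, -0.005, 0, 0, 0], [0.019, -0.025, -0.005, 0, 0, 0], [0.019, -0.025, -0.005, 0, 0, 0], [0.019, -0.025, -0.005, 0, 0, 0], [0.019, -0.025, -0.005, 0, 0, 0], [0.019, -0.025, -0.005, 0, 0, 0], [0.019, -0.025, -0.005, 0, 0, 0], [0, 0, 0, 0, 0, 0], [0, 0, 0, 0, 0, 0], [0, 0, 0, 0, 0, 0]]' > rows.txt && python3 steer.py rows.txt
python3 - <<'E'
from h import *
c=cal("wrist");o=probe_bus.observe();print(o["t"],o["tcp_pos"],o["tcp_rot"],o["joint_positions"]);print(-c["R"].T@c["t"],c)
import cv2;cv2.imwrite("pics/w1.png",imaging.camera("wrist")[:,:,::-1])
for X in[(525,9,152),(580,-61,140),(590,67,135),(618,-3,85)]:print(proj(c,X))
E
```

```text
t: 1.3
tcp_pos: [330.8, -254.6, 301.4]
tcp_rot: [[1.0, 0.0, -0.0], [0.0, -1.0, 0.0], [-0.0, -0.0, -1.0]]
force: [0.3, -0.5, 0.9]
finger_gap: 84.9
grasp_force: 0.0
t: 2.4
tcp_pos: [481.8, -56.2, 341.0]
tcp_rot: [[1.0, -0.0, -0.001], [-0.0, -1.0, 0.0], [-0.001, -0.0, -1.0]]
force: [0.4, 0.0, -1.3]
finger_gap: 84.9
grasp_force: 0.0
2.4 [481.77592846 -56.17680113 340.96739833] [[ 9.99999592e-01 -1.35546612e-04 -8.92578584e-04]
 [-1.35522048e-04 -9.99999990e-01  2.75805962e-05]
 [-8.92582314e-04 -2.74596209e-05 -9.99999601e-01]] [-1.52869094e+01  1.01883256e+01 -8.78402862e-01  7.89830197e+01
 -1.19591186e-02  1.64720861e+02]
[562.05577493 -55.88058934 483.59295172] {'vfov': 60.56614444149998, 'cx': 275.10626999579966, 'cy': 203.93635910741838, 'R': array([[-9.72003677e-05, -9.99999413e-01, -1.07886459e-03],
       [-9.50650296e-01, -2.42329787e-04,  3.10264333e-01],
       [-3.10264412e-01,  1.05578075e-03, -9.50649715e-01]]), 't': array([-55.30419322, 384.2633027 , 634.17240382]), 'f': np.float64(359.61579271352747)}
[204.10710349 129.46983378]
[281.25364446  65.42540478]
[138.64790323  53.83988677]
[222.94111565  28.05150939]
```

Scaled: -8.57 degrees / 180 = -0.0476.

```bash
echo '[[0, 0, 0, 0, 0, -0.0476], [0, 0, 0, 0, 0, -0.0476], [0, 0, 0, 0, 0, -0.0476], [0, 0, 0, 0, 0, -0.0476], [0, 0, 0, 0, 0, -0.0476], [0, 0, 0, 0, 0, -0.0476], [0, 0, 0, 0, 0, -0.0476], [0, 0, 0, 0, 0, -0.0476], [0, 0, 0, 0, 0, -0.0476], [0, 0, 0, 0, 0, -0.0476], [0, 0, 0, 0, 0, -0.0476], [0, 0, 0, 0, 0, -0.0476]]' > rows.txt && python3 steer.py rows.txt >/dev/null
echo '[[0, 0, 0, 0, 0, -0.0476], [0, 0, 0, 0, 0, -0.0476], [0, 0, 0, 0, 0, -0.0476], [0, 0, 0, 0, 0, -0.0476], [0, 0, 0, 0, 0, -0.0476], [0, 0, 0, 0, 0, -0.0476], [0, 0, 0, 0, 0, -0.0476], [0, 0, 0, 0, 0, -0.0476], [0, 0, 0, 0, 0, -0.0478]]' > rows.txt && python3 steer.py rows.txt >/dev/null
echo '[[-0.026, 0.019, 0, 0, 0, 0], [-0.026, 0.019, 0, 0, 0, 0], [-0.026, 0.019, 0, 0, 0, 0], [0, 0, 0, 0, 0, 0], [0, 0, 0, 0, 0, 0], [0, 0, 0, 0, 0, 0]]' > rows.txt && python3 steer.py rows.txt
cat >> h.py <<'E'
import cv2
def crop(im,x,y,w,h,k,n):
    c=cv2.resize(im[y:y+h,x:x+w,::-1],None,fx=k,fy=k,interpolation=cv2.INTER_CUBIC)
    for i in range(0,w,10):
        cv2.line(c,(i*k,0),(i*k,6),(0,255,255),1)
        if i%20==0: cv2.putText(c,str(x+i),(i*k,20),0,.4,(0,255,255),1)
    for i in range(0,h,10):
        cv2.line(c,(0,i*k),(6,i*k),(0,255,255),1)
        if i%20==0: cv2.putText(c,str(y+i),(8,i*k+4),0,.4,(0,255,255),1)
    cv2.imwrite(n,c)
E
python3 - <<'E'
from h import *
c=cal("wrist");o=probe_bus.observe();print(o["t"],o["tcp_rot"],o["joint_positions"])
im=imaging.camera("wrist");np.save("w2.npy",im);import pickle;pickle.dump(c,open("w2.pkl","wb"))
cs=[proj(c,X) for X in[(525,9,152),(580,-61,140),(590,67,135),(618,-3,85)]];print(cs)
crop(im,80,20,400,300,2,"pics/w2.png")
E
```

```text
t: 5.15
tcp_pos: [559.6, 0.4, 341.4]
tcp_rot: [[-1.0, 0.001, -0.0], [0.001, 1.0, -0.0], [0.0, -0.0, -1.0]]
force: [0.2, -0.6, 0.1]
finger_gap: 84.9
grasp_force: 0.0
5.15 [[-9.99999503e-01  9.25265734e-04 -3.72631504e-04]
 [ 9.25326228e-04  9.99999559e-01 -1.62202152e-04]
 [ 3.72481259e-04 -1.62546877e-04 -9.99999917e-01]] [-7.44139451e+00  1.88823472e+01  1.07280715e+01  8.18656911e+01
 -1.19803367e-02 -7.38837686e+00]
[array([283.82534885, 137.42081875]), array([212.8314102 , 191.58808886]), array([340.02171625, 199.53103681]), array([271.70763053, 209.65501545])]
```

View pics/w2.png

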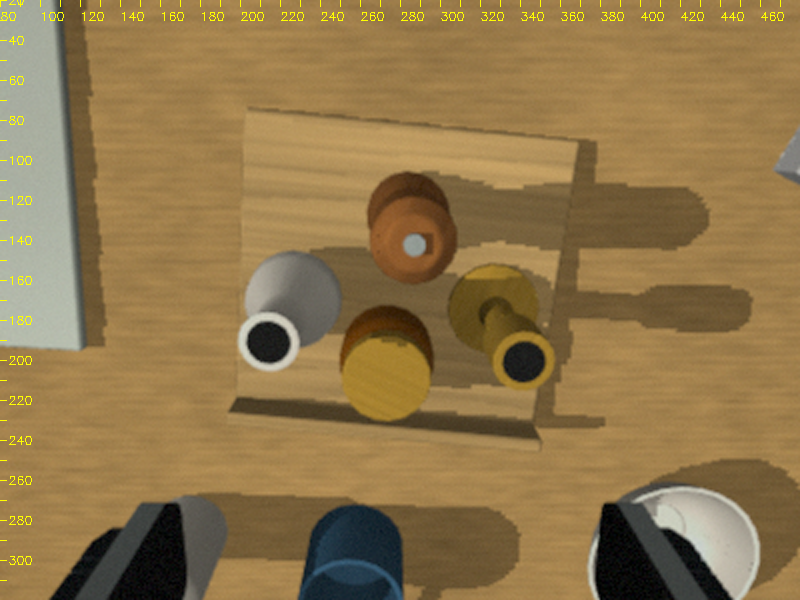

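In the wrist view the jar lid centre is at (273.3,207.8), the mill pin at (286.8,142.3), the vase rim at (214.3,190.3) and the candle rim at (341.5,199.5).

Run:
```python
from h import *
import pickle
from scipy.optimize import least_squares
np.set_printoptions(precision=1,suppress=True)
T,S,W=cal("top"),cal("scene"),pickle.load(open("w2.pkl","rb"))
for n,a,b,w,z in[("jar",(287,213.8),(267.8,198.3),(273.25,207.75),85),("mill",(283.2,252.2),(290.2,154.6),(286.75,142.25),152),("vase",(317.6,225.4),(253.3,163.8),(214.25,190.25),140),("cand",(253,224.4),(300.8,182),(341.5,199.5),135)]:
    q=least_squares(lambda x:np.r_[proj(T,x)-a,proj(W,x)-w],[580,0,100])
    print(n,ray(T,*a,z),ray(S,*b,z),ray(W,*w,z),q.x,q.fun)
```

```text
jar [617.1  -5.6  85. ] [618.8  -0.3  85. ] [615.6  -1.2  85. ] [618.2  -2.3  77.9] [-1.6  0.3 -0.9  0.1]
mill [529.1   8.6 152. ] [522.5   9.6 152. ] [529.4  11.7 152. ] [524.6  10.3 186. ] [-0.7  0.6 -0.3  0.3]
vase [578.9 -63.2 140. ] [580.2 -58.3 140. ] [578.6 -59.5 140. ] [582.7 -62.8 124.3] [-1.1 -0.6 -0.5 -0.3]
cand [590.2  65.1 135. ] [589.3  68.5 135. ] [590.   68.5 135. ] [586.8  65.9 146.3] [-0.8  0.8 -0.4  0.4]
```

Scaled: 30 mm / 1000 = 0.03, 8 mm / 1000 = 0.008.

```bash
echo '[[0.008, 0.0027, 0.03, 0, 0, 0], [0.008, 0.0027, 0.03, 0, 0, 0], [0.008, 0.0026, 0.03, 0, 0, 0], [0.008, 0.0026, 0.03, 0, 0, 0], [0, 0, 0.03, 0, 0, 0], [0, 0, 0, 0, 0, 0], [0, 0, 0, 0, 0, 0]]' > rows.txt && python3 steer.py rows.txt
python3 - <<'E'
from h import *
c=cal("wrist");print(proj(c,(528,11,152)));crop(imaging.camera("wrist"),80,120,400,300,2,"pics/w3.png")
E
```

```text
t: 5.9
tcp_pos: [528.1, 11.3, 192.2]
tcp_rot: [[-1.0, 0.001, 0.0], [0.001, 1.0, -0.0], [-0.0, -0.0, -1.0]]
force: [-0.3, -0.0, 1.0]
finger_gap: 85.0
grasp_force: 0.0
[273.63040784 236.68282959]
```

View pics/w3.png

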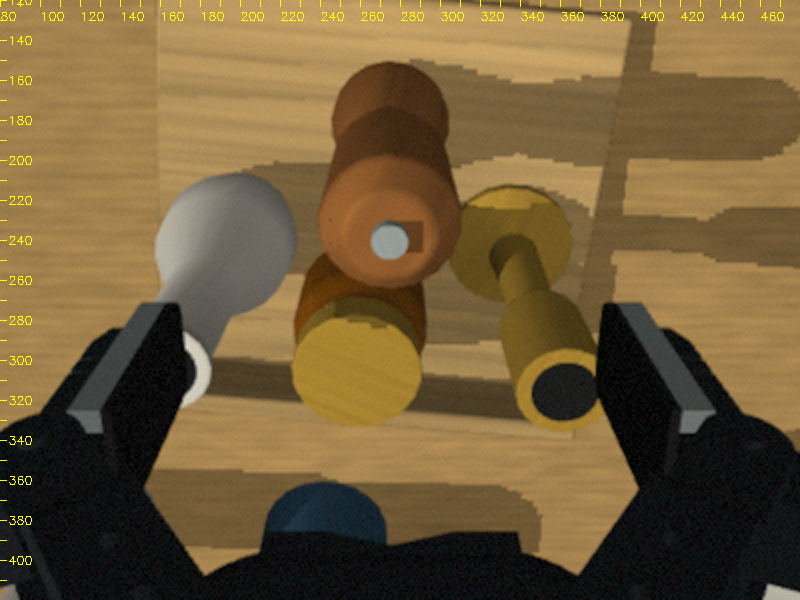

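The mill is centred at crop column 389.5 and the finger midline is at 392, so I'll shift −0.5 mm in y and +1.5 mm in x. Then I'll descend and grip.

Scaled: 20 mm / 1000 = 0.02, -1.5 mm / 1000 = -0.0015.

```bash
echo '[[-0.0015, -0.0005, 0.02, 0, 0, 0], [0, 0, 0.02, 0, 0, 0], [0, 0, 0.02, 0, 0, 0], [0, 0, 0.02, 0, 0, 0], [0, 0, 0.01, 0, 0, 0], [0, 0, 0.004, 0, 0, 0], [0, 0, 0, 0, 0, 0], [0, 0, 0, 0, 0, 0]]' > rows.txt && python3 steer.py rows.txt
echo '[[0, 0, 0, 0, 0, 0], [0, 0, 0, 0, 0, 0], [0, 0, 0, 0, 0, 0], [0, 0, 0, 0, 0, 0], [0, 0, 0, 0, 0, 0], [0, 0, 0, 0, 0, 0], [0, 0, 0, 0, 0, 0], [0, 0, 0, 0, 0, 0], [0, 0, 0, 0, 0, 0], [0, 0, 0, 0, 0, 0]]' > rows.txt && python3 steer.py rows.txt 20
```

```text
t: 6.75
tcp_pos: [530.6, 11.2, 98.4]
tcp_rot: [[-1.0, -0.0, 0.002], [-0.0, 1.0, -0.0], [-0.002, -0.0, -1.0]]
force: [0.9, 0.7, 0.0]
finger_gap: 85.0
grasp_force: 0.0
t: 7.75
tcp_pos: [530.1, 11.2, 97.9]
tcp_rot: [[-1.0, -0.0, 0.001], [-0.0, 1.0, -0.0], [-0.001, -0.0, -1.0]]
force: [-0.6, -1.1, 4.8]
finger_gap: 40.9
grasp_force: 60.4
```

Scaled: -30 mm / 1000 = -0.03, -25 mm / 1000 = -0.025.

```bash
echo '[[0, 0, -0.005, 0, 0, 0], [0, 0, -0.015, 0, 0, 0], [0, 0, -0.025, 0, 0, 0], [0, 0, -0.03, 0, 0, 0], [0, 0, -0.03, 0, 0, 0], [0, 0, -0.02, 0, 0, 0], [0, 0, -0.01, 0, 0, 0]]' > rows.txt && python3 steer.py rows.txt
echo '[[0.007, -0.015, 0, 0, 0, 0], [0.013, -0.028, 0, 0, 0, 0], [0.016, -0.034, 0, 0, 0, 0], [0.016, -0.034, 0, 0, 0, 0], [0.016, -0.034, 0, 0, 0, 0], [0.016, -0.034, 0, 0, 0, 0], [0.016, -0.034, 0, 0, 0, 0], [0.016, -0.034, 0, 0, 0, 0], [0.013, -0.028, 0, 0, 0, 0], [0.007, -0.015, 0, 0, 0, 0], [0, 0, 0, 0, 0, 0], [0, 0, 0, 0, 0, 0]]' > rows.txt && python3 steer.py rows.txt
echo '[[0, 0, 0.015, 0, 0, 0], [0, 0, 0.03, 0, 0, 0], [0, 0, 0.03, 0, 0, 0], [0, 0, 0.025, 0, 0, 0], [0, 0, 0.018, 0, 0, 0], [0, 0, 0.01, 0, 0, 0], [0, 0, 0.005, 0, 0, 0], [0, 0, 0.003, 0, 0, 0], [0, 0, 0, 0, 0, 0], [0, 0, 0, 0, 0, 0]]' > rows.txt && python3 steer.py rows.txt
```

```text
t: 8.45
tcp_pos: [530.4, 11.3, 234.3]
tcp_rot: [[-1.0, -0.0, 0.002], [-0.0, 1.0, -0.0], [-0.002, -0.0, -1.0]]
force: [-0.1, 0.1, -2.8]
finger_gap: 41.0
grasp_force: 61.1
t: 9.65
tcp_pos: [393.5, -278.3, 231.7]
tcp_rot: [[-1.0, 0.001, -0.001], [0.001, 1.0, 0.001], [0.001, 0.001, -1.0]]
force: [0.3, 0.7, -2.9]
finger_gap: 40.7
grasp_force: 61.3
t: 10.65
tcp_pos: [394.3, -279.0, 97.0]
tcp_rot: [[-1.0, -0.0, 0.001], [-0.0, 1.0, -0.001], [-0.001, -0.001, -1.0]]
force: [0.1, -0.3, -2.3]
finger_gap: 40.7
grasp_force: 61.3
```

Scaled: 1 mm / 1000 = 0.001.

```bash
echo '[[0, 0, 0.001, 0, 0, 0], [0, 0, 0, 0, 0, 0]]' > rows.txt && python3 steer.py rows.txt|grep -E "pos|force"; echo '[[0, 0, 0.0005, 0, 0, 0], [0, 0, 0, 0, 0, 0]]' > rows.txt && python3 steer.py rows.txt|grep -E "pos|^force"; echo '[[0, 0, 0.0005, 0, 0, 0], [0, 0, 0, 0, 0, 0]]' > rows.txt && python3 steer.py rows.txt|grep -E "pos|^force"
```

```text
tcp_pos: [394.0, -278.9, 95.6]
force: [0.6, 0.5, -2.8]
grasp_force: 61.3
tcp_pos: [394.0, -278.8, 94.9]
force: [-0.3, 0.2, -1.7]
tcp_pos: [394.0, -278.9, 94.9]
force: [-0.3, 0.7, 6.3]
```

Scaled: -40 mm / 1000 = -0.04, -30 mm / 1000 = -0.03.

```bash
echo '[[0, 0, 0, 0, 0, 0], [0, 0, 0, 0, 0, 0], [0, 0, 0, 0, 0, 0], [0, 0, 0, 0, 0, 0], [0, 0, 0, 0, 0, 0], [0, 0, 0, 0, 0, 0], [0, 0, -0.01, 0, 0, 0], [0, 0, -0.025, 0, 0, 0], [0, 0, -0.04, 0, 0, 0], [0, 0, -0.03, 0, 0, 0]]' > rows.txt && python3 steer.py rows.txt 85
echo '[[-0.015, 0.019, 0, 0, 0, 0], [-0.025, 0.03, 0, 0, 0, 0], [-0.025, 0.03, 0, 0, 0, 0], [-0.03, 0.035, 0, 0, 0, 0], [-0.03, 0.035, 0, 0, 0, 0], [-0.025, 0.03, 0, 0, 0, 0], [-0.02, 0.025, 0, 0, 0, 0], [-0.015, 0.015, 0, 0, 0, 0], [0, 0, 0, 0, 0, 0], [0, 0, 0, 0, 0, 0]]' > rows.txt && python3 steer.py rows.txt
python3 - <<'E'
from h import *
c=cal("wrist");print(proj(c,(579,-60,140)));crop(imaging.camera("wrist"),80,120,400,300,2,"pics/w4.png")
E
```

```text
t: 12.25
tcp_pos: [394.0, -278.8, 201.9]
tcp_rot: [[-1.0, -0.0, 0.001], [-0.0, 1.0, -0.001], [-0.001, -0.001, -1.0]]
force: [0.6, -0.0, 0.3]
finger_gap: 84.6
grasp_force: 0.0
t: 13.25
tcp_pos: [578.6, -59.5, 199.6]
tcp_rot: [[-1.0, -0.001, -0.0], [-0.001, 1.0, -0.0], [0.0, -0.0, -1.0]]
force: [-0.2, 0.0, -0.3]
finger_gap: 84.8
grasp_force: 0.0
[273.47759259 224.69582325]
```

View pics/w4.png

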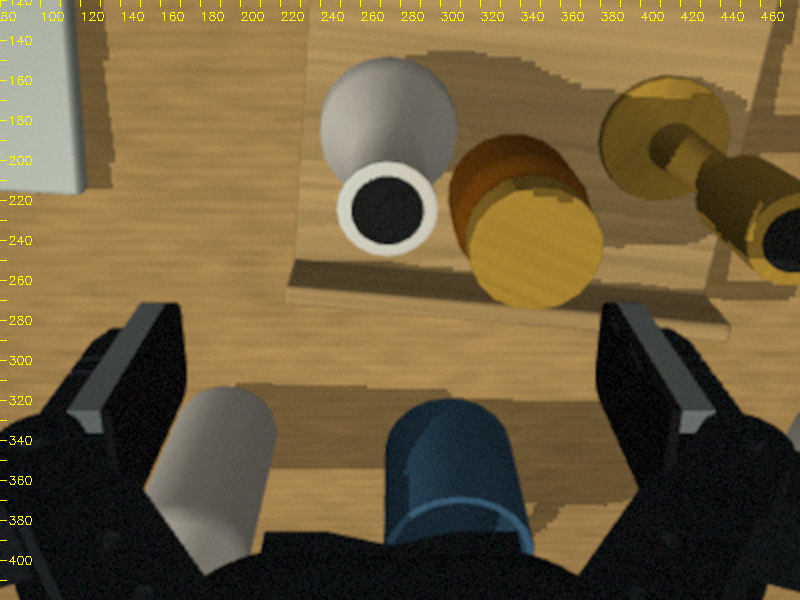

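The vase rim centre is at crop column 387.5 against a midline of about 391, so I'll shift −1 mm in y. x agrees with the prediction.

Scaled: 25 mm / 1000 = 0.025, 20 mm / 1000 = 0.02.

```bash
echo '[[0, -0.001, 0.02, 0, 0, 0], [0, 0, 0.025, 0, 0, 0], [0, 0, 0.025, 0, 0, 0], [0, 0, 0.02, 0, 0, 0], [0, 0, 0.012, 0, 0, 0], [0, 0, 0.005, 0, 0, 0], [0, 0, 0.002, 0, 0, 0], [0, 0, 0, 0, 0, 0], [0, 0, 0, 0, 0, 0]]' > rows.txt && python3 steer.py rows.txt
echo '[[0, 0, 0, 0, 0, 0], [0, 0, 0, 0, 0, 0], [0, 0, 0, 0, 0, 0], [0, 0, 0, 0, 0, 0], [0, 0, 0, 0, 0, 0], [0, 0, 0, 0, 0, 0], [0, 0, 0, 0, 0, 0], [0, 0, 0, 0, 0, 0], [0, 0, 0, 0, 0, 0], [0, 0, 0, 0, 0, 0], [0, 0, 0, 0, 0, 0], [0, 0, 0, 0, 0, 0]]' > rows.txt && python3 steer.py rows.txt 10
```

```text
t: 14.2
tcp_pos: [579.4, -60.9, 91.2]
tcp_rot: [[-1.0, -0.0, 0.001], [-0.0, 1.0, -0.0], [-0.001, -0.0, -1.0]]
force: [0.4, 0.3, -0.4]
finger_gap: 84.8
grasp_force: 0.0
t: 15.4
tcp_pos: [579.0, -60.7, 90.6]
tcp_rot: [[-1.0, -0.0, 0.001], [-0.0, 1.0, -0.0], [-0.001, -0.0, -1.0]]
force: [-0.3, -0.0, 4.5]
finger_gap: 25.8
grasp_force: 58.2
```

Scaled: -30 mm / 1000 = -0.03, -25 mm / 1000 = -0.025.

```bash
echo '[[0, 0, -0.005, 0, 0, 0], [0, 0, -0.015, 0, 0, 0], [0, 0, -0.025, 0, 0, 0], [0, 0, -0.03, 0, 0, 0], [0, 0, -0.03, 0, 0, 0], [0, 0, -0.02, 0, 0, 0], [0, 0, -0.01, 0, 0, 0]]' > rows.txt && python3 steer.py rows.txt|grep -E "pos|gap"
echo '[[0, -0.012, 0, 0, 0, 0], [0.002, -0.025, 0, 0, 0, 0], [0.002, -0.034, 0, 0, 0, 0], [0.002, -0.035, 0, 0, 0, 0], [0.002, -0.035, 0, 0, 0, 0], [0.002, -0.034, 0, 0, 0, 0], [0.002, -0.03, 0, 0, 0, 0], [0, -0.022, 0, 0, 0, 0], [0, 0, 0, 0, 0, 0], [0, 0, 0, 0, 0, 0]]' > rows.txt && python3 steer.py rows.txt|grep -E "pos|gap"
echo '[[0, 0, 0.015, 0, 0, 0], [0, 0, 0.03, 0, 0, 0], [0, 0, 0.03, 0, 0, 0], [0, 0, 0.025, 0, 0, 0], [0, 0, 0.018, 0, 0, 0], [0, 0, 0.01, 0, 0, 0], [0, 0, 0.005, 0, 0, 0], [0, 0, 0.003, 0, 0, 0], [0, 0, 0, 0, 0, 0], [0, 0, 0, 0, 0, 0]]' > rows.txt && python3 steer.py rows.txt|grep -E "pos|force"
echo '[[0, 0, 0.0015, 0, 0, 0], [0, 0, 0, 0, 0, 0]]' > rows.txt && python3 steer.py rows.txt|grep -E "pos|^force"; echo '[[0, 0, 0.0005, 0, 0, 0], [0, 0, 0, 0, 0, 0]]' > rows.txt && python3 steer.py rows.txt
```

```text
tcp_pos: [579.2, -60.8, 227.0]
finger_gap: 25.9
tcp_pos: [565.8, -288.1, 223.5]
finger_gap: 25.9
tcp_pos: [567.3, -287.9, 90.1]
force: [-0.2, -0.1, -1.6]
grasp_force: 58.9
tcp_pos: [567.0, -287.7, 88.1]
force: [-0.3, -0.5, -2.2]
t: 18.5
tcp_pos: [567.0, -287.8, 87.6]
tcp_rot: [[-1.0, -0.0, 0.0], [-0.0, 1.0, -0.0], [-0.0, -0.0, -1.0]]
force: [-0.1, 0.5, 1.1]
finger_gap: 25.6
grasp_force: 59.1
```

Scaled: -40 mm / 1000 = -0.04, -30 mm / 1000 = -0.03.

```bash
echo '[[0, 0, 0, 0, 0, 0], [0, 0, 0, 0, 0, 0], [0, 0, 0, 0, 0, 0], [0, 0, 0, 0, 0, 0], [0, 0, 0, 0, 0, 0], [0, 0, 0, 0, 0, 0], [0, 0, -0.012, 0, 0, 0], [0, 0, -0.03, 0, 0, 0], [0, 0, -0.04, 0, 0, 0], [0, 0, -0.03, 0, 0, 0]]' > rows.txt && python3 steer.py rows.txt 85 |grep -E "pos|gap"
echo '[[-0.002, 0.016, 0, 0, 0, 0], [-0.003, 0.034, 0, 0, 0, 0], [-0.003, 0.045, 0, 0, 0, 0], [-0.003, 0.045, 0, 0, 0, 0], [-0.003, 0.045, 0, 0, 0, 0], [-0.003, 0.045, 0, 0, 0, 0], [-0.003, 0.045, 0, 0, 0, 0], [-0.003, 0.04, 0, 0, 0, 0], [0, 0.026, 0, 0, 0, 0], [0, 0.015, 0, 0, 0, 0], [0, 0, 0, 0, 0, 0], [0, 0, 0, 0, 0, 0]]' > rows.txt && python3 steer.py rows.txt|grep -E "pos|gap"
python3 - <<'E'
from h import *
c=cal("wrist");print(proj(c,(590,68,135)));crop(imaging.camera("wrist"),80,120,400,300,2,"pics/w5.png")
E
```

```text
tcp_pos: [567.2, -287.9, 202.5]
finger_gap: 84.8
tcp_pos: [589.7, 67.9, 199.3]
finger_gap: 85.0
[274.58942349 221.79727576]
```

View pics/w5.png

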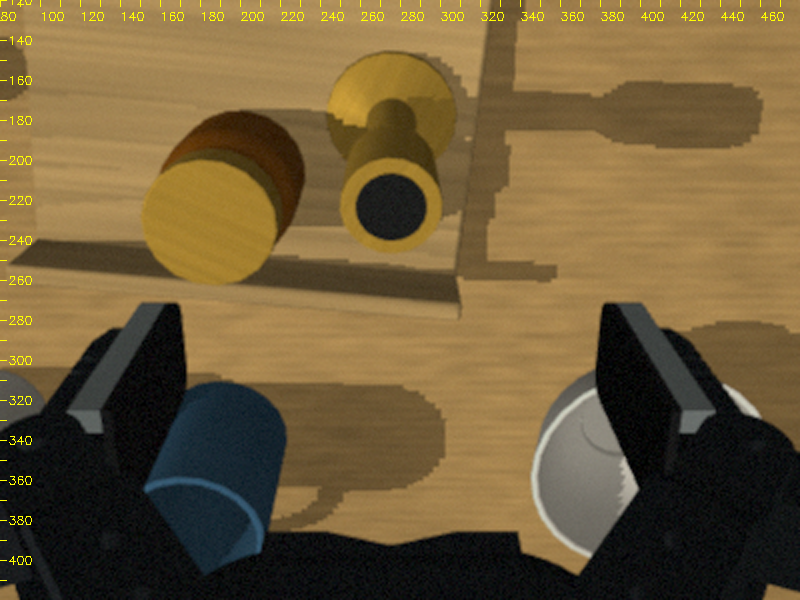

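The candle rim centre is at crop column 391, which is on the midline, and its row matches. I'll grip it here and carry it to the middle board slot.

Scaled: 25 mm / 1000 = 0.025, 20 mm / 1000 = 0.02.

```bash
echo '[[0, 0, 0.02, 0, 0, 0], [0, 0, 0.025, 0, 0, 0], [0, 0, 0.025, 0, 0, 0], [0, 0, 0.018, 0, 0, 0], [0, 0, 0.01, 0, 0, 0], [0, 0, 0.004, 0, 0, 0], [0, 0, 0.002, 0, 0, 0], [0, 0, 0, 0, 0, 0], [0, 0, 0, 0, 0, 0]]' > rows.txt && python3 steer.py rows.txt
echo '[[0, 0, 0, 0, 0, 0], [0, 0, 0, 0, 0, 0], [0, 0, 0, 0, 0, 0], [0, 0, 0, 0, 0, 0], [0, 0, 0, 0, 0, 0], [0, 0, 0, 0, 0, 0], [0, 0, 0, 0, 0, 0], [0, 0, 0, 0, 0, 0], [0, 0, 0, 0, 0, 0], [0, 0, 0, 0, 0, 0], [0, 0, 0, 0, 0, 0], [0, 0, 0, 0, 0, 0]]' > rows.txt && python3 steer.py rows.txt 15
```

```text
t: 21.65
tcp_pos: [590.4, 68.3, 96.1]
tcp_rot: [[-1.0, -0.0, 0.001], [-0.0, 1.0, -0.0], [-0.001, -0.0, -1.0]]
force: [-0.3, -0.2, -0.6]
finger_gap: 84.3
grasp_force: 0.0
t: 22.85
tcp_pos: [589.9, 68.2, 95.6]
tcp_rot: [[-1.0, -0.0, 0.0], [-0.0, 1.0, -0.0], [-0.0, -0.0, -1.0]]
force: [-0.4, -1.8, 4.7]
finger_gap: 30.9
grasp_force: 59.4
```

Scaled: -30 mm / 1000 = -0.03, -25 mm / 1000 = -0.025.

```bash
echo '[[0, 0, -0.005, 0, 0, 0], [0, 0, -0.015, 0, 0, 0], [0, 0, -0.025, 0, 0, 0], [0, 0, -0.03, 0, 0, 0], [0, 0, -0.03, 0, 0, 0], [0, 0, -0.02, 0, 0, 0], [0, 0, -0.01, 0, 0, 0]]' > rows.txt && python3 steer.py rows.txt|grep -E "pos|gap"
echo '[[0.005, -0.012, 0, 0, 0, 0], [0.012, -0.03, 0, 0, 0, 0], [0.013, -0.04, 0, 0, 0, 0], [0.015, -0.045, 0, 0, 0, 0], [0.015, -0.045, 0, 0, 0, 0], [0.015, -0.045, 0, 0, 0, 0], [0.015, -0.045, 0, 0, 0, 0], [0.01, -0.04, 0, 0, 0, 0], [0.01, -0.032, 0, 0, 0, 0], [0, -0.018, 0, 0, 0, 0], [0, 0, 0, 0, 0, 0], [0, 0, 0, 0, 0, 0]]' > rows.txt && python3 steer.py rows.txt|grep -E "pos|gap"
echo '[[0, 0, 0.015, 0, 0, 0], [0, 0, 0.03, 0, 0, 0], [0, 0, 0.03, 0, 0, 0], [0, 0, 0.025, 0, 0, 0], [0, 0, 0.018, 0, 0, 0], [0, 0, 0.01, 0, 0, 0], [0, 0, 0.005, 0, 0, 0], [0, 0, 0.003, 0, 0, 0], [0, 0, 0, 0, 0, 0], [0, 0, 0, 0, 0, 0]]' > rows.txt && python3 steer.py rows.txt|grep -E "pos|force"
echo '[[0, 0, 0.0015, 0, 0, 0], [0, 0, 0, 0, 0, 0]]' > rows.txt && python3 steer.py rows.txt|grep -E "pos|^force"; echo '[[0, 0, 0.0005, 0, 0, 0], [0, 0, 0, 0, 0, 0]]' > rows.txt && python3 steer.py rows.txt
```

```text
tcp_pos: [590.3, 68.5, 232.0]
finger_gap: 30.3
tcp_pos: [479.4, -283.2, 229.3]
finger_gap: 30.4
tcp_pos: [480.3, -283.9, 95.0]
force: [0.0, -0.9, -2.1]
grasp_force: 60.0
tcp_pos: [480.0, -283.8, 93.0]
force: [-0.3, 0.2, -2.8]
t: 26.15
tcp_pos: [480.0, -283.9, 92.6]
tcp_rot: [[-1.0, -0.0, 0.0], [-0.0, 1.0, -0.0], [-0.0, -0.0, -1.0]]
force: [-0.5, -0.5, -0.0]
finger_gap: 30.2
grasp_force: 60.3
```

Scaled: -35 mm / 1000 = -0.035, -30 mm / 1000 = -0.03.

```bash
echo '[[0, 0, 0, 0, 0, 0], [0, 0, 0, 0, 0, 0], [0, 0, 0, 0, 0, 0], [0, 0, 0, 0, 0, 0], [0, 0, 0, 0, 0, 0], [0, 0, 0, 0, 0, 0], [0, 0, -0.012, 0, 0, 0], [0, 0, -0.03, 0, 0, 0], [0, 0, -0.035, 0, 0, 0], [0, 0, -0.03, 0, 0, 0]]' > rows.txt && python3 steer.py rows.txt 85 |grep -E "pos|gap"
echo '[[-0.008, 0.016, 0, 0, 0, 0], [-0.016, 0.034, 0, 0, 0, 0], [-0.02, 0.04, 0, 0, 0, 0], [-0.02, 0.04, 0, 0, 0, 0], [-0.02, 0.04, 0, 0, 0, 0], [-0.02, 0.04, 0, 0, 0, 0], [-0.016, 0.036, 0, 0, 0, 0], [-0.01, 0.022, 0.02, 0, 0, 0], [-0.006, 0.014, 0.02, 0, 0, 0], [0, 0, 0, 0, 0, 0], [0, 0, 0, 0, 0, 0]]' > rows.txt && python3 steer.py rows.txt|grep -E "pos|gap"
python3 - <<'E'
from h import *
c=cal("wrist");print(proj(c,(616,-2,85)));crop(imaging.camera("wrist"),80,120,400,300,2,"pics/w6.png")
cv2.imwrite("pics/top1.png",imaging.camera("top")[:,:,::-1])
E
```

```text
tcp_pos: [480.0, -283.8, 201.8]
finger_gap: 85.1
tcp_pos: [615.6, -1.7, 159.9]
finger_gap: 84.9
[273.87416108 216.04875187]
```

View pics/w6.png

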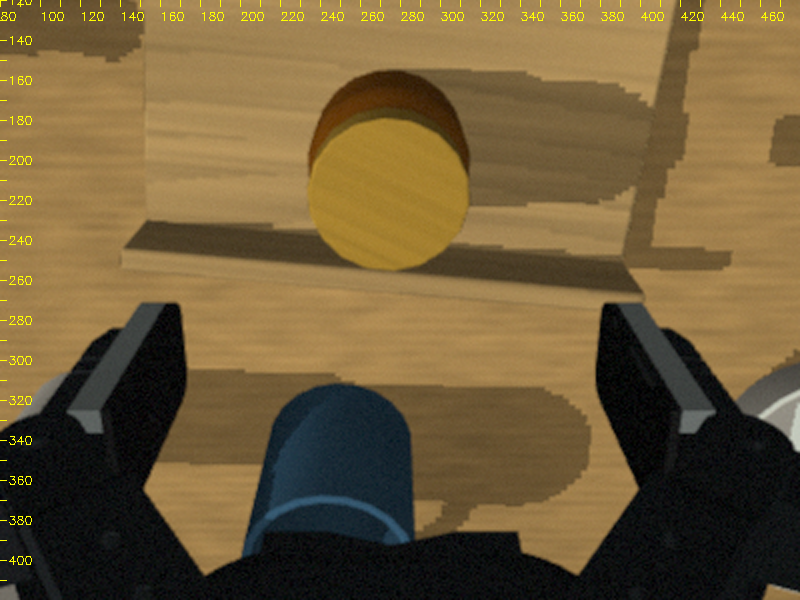

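The jar lid centre is at crop column 388.5 and the row matches the prediction, so I'll shift −0.7 mm in y and grip.

Scaled: 25 mm / 1000 = 0.025, 20 mm / 1000 = 0.02.

```bash
echo '[[0, -0.0007, 0.02, 0, 0, 0], [0, 0, 0.025, 0, 0, 0], [0, 0, 0.025, 0, 0, 0], [0, 0, 0.025, 0, 0, 0], [0, 0, 0.015, 0, 0, 0], [0, 0, 0.008, 0, 0, 0], [0, 0, 0.003, 0, 0, 0], [0, 0, 0, 0, 0, 0], [0, 0, 0, 0, 0, 0]]' > rows.txt && python3 steer.py rows.txt
echo '[[0, 0, 0, 0, 0, 0], [0, 0, 0, 0, 0, 0], [0, 0, 0, 0, 0, 0], [0, 0, 0, 0, 0, 0], [0, 0, 0, 0, 0, 0], [0, 0, 0, 0, 0, 0], [0, 0, 0, 0, 0, 0], [0, 0, 0, 0, 0, 0]]' > rows.txt && python3 steer.py rows.txt 45
echo '[[0, 0, -0.005, 0, 0, 0], [0, 0, -0.015, 0, 0, 0], [0, 0, -0.025, 0, 0, 0], [0, 0, -0.025, 0, 0, 0], [0, 0, -0.015, 0, 0, 0], [0, 0, -0.005, 0, 0, 0], [0, 0, 0, 0, 0, 0]]' > rows.txt && python3 steer.py rows.txt
```

```text
t: 29.25
tcp_pos: [616.6, -2.6, 39.4]
tcp_rot: [[-1.0, 0.0, 0.002], [0.0, 1.0, -0.0], [-0.002, -0.0, -1.0]]
force: [-0.6, -0.4, 1.2]
finger_gap: 85.0
grasp_force: 0.0
t: 30.05
tcp_pos: [616.3, -2.5, 39.7]
tcp_rot: [[-1.0, -0.0, 0.001], [-0.0, 1.0, -0.001], [-0.001, -0.001, -1.0]]
force: [-2.8, -0.4, 11.4]
finger_gap: 57.1
grasp_force: 62.3
t: 30.75
tcp_pos: [616.0, -2.3, 128.6]
tcp_rot: [[-1.0, -0.0, 0.001], [-0.0, 1.0, -0.0], [-0.001, -0.0, -1.0]]
force: [-0.3, 0.7, -3.2]
finger_gap: 57.0
grasp_force: 64.6
```

View pics/top1.png

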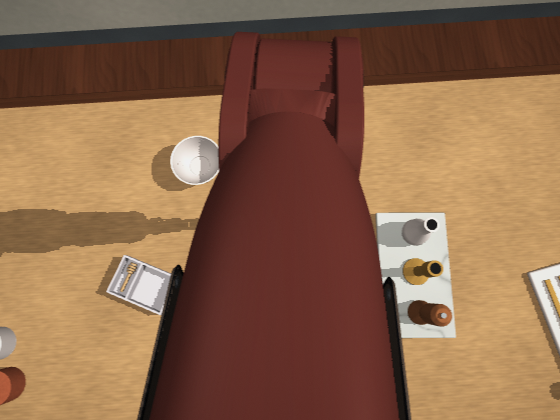

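All three things stand on the board: vase (419,232), candlestick (420,271) and mill (425,314). Next I'll carry the jar beside the gift box and look there.

Scaled: 40 mm / 1000 = 0.04, 36 mm / 1000 = 0.036.

```bash
echo '[[0.003, 0.014, -0.005, 0, 0, 0], [0.006, 0.028, -0.01, 0, 0, 0], [0.009, 0.036, -0.01, 0, 0, 0], [0.01, 0.04, 0, 0, 0, 0], [0.01, 0.04, 0, 0, 0, 0], [0.01, 0.04, 0, 0, 0, 0], [0.01, 0.04, 0, 0, 0, 0], [0.01, 0.036, 0, 0, 0, 0], [0.005, 0.02, 0, 0, 0, 0], [0.003, 0.009, 0, 0, 0, 0], [0, 0, 0, 0, 0, 0], [0, 0, 0, 0, 0, 0]]' > rows.txt && python3 steer.py rows.txt|grep -E "pos|gap"
python3 - <<'E'
from h import *
import pickle
c=cal("wrist");pickle.dump(c,open("w7.pkl","wb"));print(proj(c,(483,304,30)));crop(imaging.camera("wrist"),80,0,400,300,2,"pics/w7.png")
E
```

```text
tcp_pos: [539.6, 299.9, 152.9]
finger_gap: 56.6
[280.11901738 119.06215208]
```

View pics/w7.png

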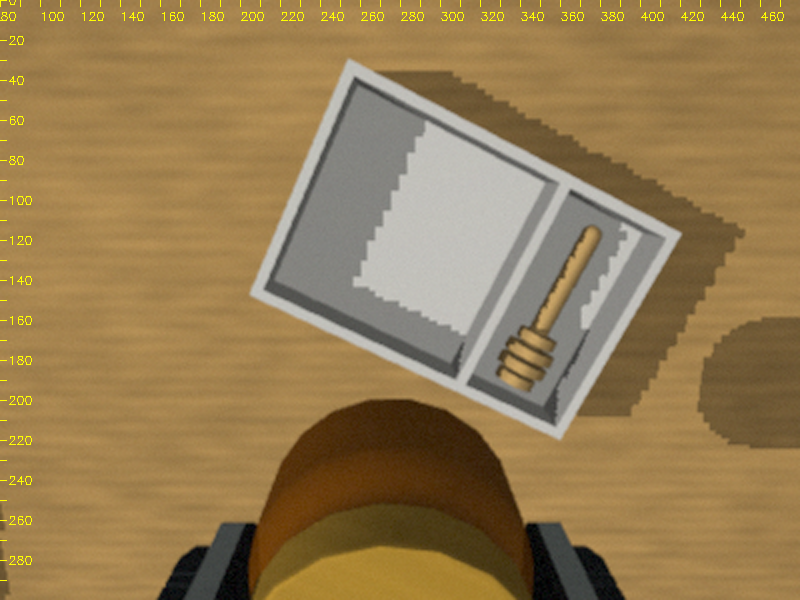

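The compartment wall corners in crop pixels are about (352,68), (563,184), (462,381) and (257,289).

Run:
```python
from h import *
import pickle
np.set_printoptions(precision=1,suppress=True)
c=pickle.load(open("w7.pkl","rb"))
P=[ray(c,u/2+79.75,v/2-.25,30) for u,v in[(352,68),(563,184),(462,381),(257,289)]]
print(*P,np.mean(P,0),[np.linalg.norm(P[i]-P[i-1]) for i in range(4)])
o=probe_bus.observe();print(o["tcp_pos"])
```

```text
[426.9 287.4  30. ] [464.2 361.1  30. ] [536.4 327.7  30. ] [501.1 251.1  30. ] [482.1 306.8  30. ] [np.float64(82.57923179364165), np.float64(82.65327902788471), np.float64(79.51421240157856), np.float64(84.32866540484272)]
[539.9 299.6 153. ]
```

Careful with the scale: shifts go in shares of 1000 mm and turns go in shares of 180 degrees. That gives: 20 mm / 1000 = 0.02, 18 mm / 1000 = 0.018.

```bash
echo '[[0.01, 0.001, 0, 0, 0, 0], [0.02, 0.002, 0, 0, 0, 0], [0.018, 0.0015, 0, 0, 0, 0], [0.0095, 0.001, 0, 0, 0, 0], [0, 0, 0, 0, 0, 0], [0, 0, 0, 0, 0, 0]]' > rows.txt && python3 steer.py rows.txt|grep -E "pos|gap"
echo '[[0, 0, 0.01, 0, 0, 0], [0, 0, 0.02, 0, 0, 0], [0, 0, 0.025, 0, 0, 0], [0, 0, 0.02, 0, 0, 0], [0, 0, 0.015, 0, 0, 0], [0, 0, 0.01, 0, 0, 0], [0, 0, 0.01, 0, 0, 0], [0, 0, 0.007, 0, 0, 0], [0, 0, 0.004, 0, 0, 0], [0, 0, 0, 0, 0, 0], [0, 0, 0, 0, 0, 0]]' > rows.txt && python3 steer.py rows.txt|grep -E "pos|force"
echo '[[0, 0, 0.002, 0, 0, 0], [0, 0, 0.001, 0, 0, 0], [0, 0, 0, 0, 0, 0], [0, 0, 0, 0, 0, 0]]' > rows.txt && python3 steer.py rows.txt|grep -E "pos|^force"; echo '[[0, 0, 0.001, 0, 0, 0], [0, 0, 0, 0, 0, 0]]' > rows.txt && python3 steer.py rows.txt|grep -E "pos|^force"
```

```text
tcp_pos: [482.9, 306.0, 153.6]
finger_gap: 57.4
tcp_pos: [482.6, 306.3, 32.7]
force: [0.4, -1.0, -2.9]
grasp_force: 64.6
tcp_pos: [482.3, 306.2, 29.4]
force: [-0.2, -0.3, -2.9]
tcp_pos: [482.4, 306.2, 28.8]
force: [-1.1, 0.0, 4.5]
```

Scaled: -40 mm / 1000 = -0.04, -30 mm / 1000 = -0.03.

```bash
echo '[[0, 0, 0, 0, 0, 0], [0, 0, 0, 0, 0, 0], [0, 0, 0, 0, 0, 0], [0, 0, 0, 0, 0, 0], [0, 0, 0, 0, 0, 0], [0, 0, -0.011, 0, 0, 0], [0, 0, -0.03, 0, 0, 0], [0, 0, -0.04, 0, 0, 0], [0, 0, -0.04, 0, 0, 0], [0, 0, -0.04, 0, 0, 0], [0, 0, -0.02, 0, 0, 0], [0, 0, 0, 0, 0, 0]]' > rows.txt && python3 steer.py rows.txt 80 |grep -E "pos|gap|^force"
python3 - <<'E'
from h import *
crop(imaging.camera("wrist"),80,120,400,300,2,"pics/w8.png")
E
```

```text
tcp_pos: [484.0, 307.0, 213.6]
force: [1.0, 0.5, -0.0]
finger_gap: 80.3
```

View pics/w8.png

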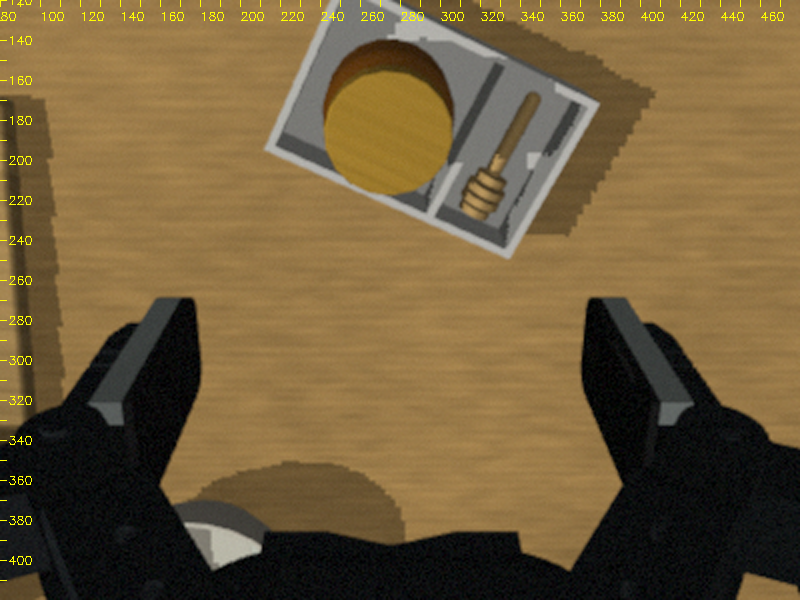

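The jar stands upright inside the square compartment, at crop (388,130). Next is the candlestick.

Scaled: -45 mm / 1000 = -0.045, -40 mm / 1000 = -0.04.

```bash
echo '[[0, -0.02, 0, 0, 0, 0], [0, -0.04, 0, 0, 0, 0], [0, -0.045, 0, 0, 0, 0], [0, -0.045, 0, 0, 0, 0], [0, -0.045, 0, 0, 0, 0], [0, -0.045, 0, 0, 0, 0], [0, -0.045, 0, 0, 0, 0], [0, -0.045, 0, 0, 0, 0], [0, -0.045, 0, 0, 0, 0], [0, -0.045, 0, 0, 0, 0], [0, -0.045, 0, 0, 0, 0], [0, -0.045, 0, 0, 0, 0]]' > rows.txt && python3 steer.py rows.txt 85 |grep -E "pos|gap|^force"
echo '[[0.0025, -0.035, 0, 0, 0, 0], [0, -0.025, 0, 0, 0, 0], [0, -0.014, 0, 0, 0, 0], [0, -0.0058, 0, 0, 0, 0], [0, 0, 0, 0, 0, 0], [0, 0, 0, 0, 0, 0], [0, 0, 0, 0, 0, 0]]' > rows.txt && python3 steer.py rows.txt
echo '[[0, 0, 0, 0, 0, 0], [0, 0, 0, 0, 0, 0]]' > rows.txt && python3 steer.py rows.txt | grep pos
```

```text
tcp_pos: [481.3, -205.3, 208.3]
force: [0.7, 0.1, 0.7]
finger_gap: 84.8
t: 37.45
tcp_pos: [480.0, -282.5, 209.4]
tcp_rot: [[-1.0, -0.002, -0.0], [-0.002, 1.0, 0.0], [0.0, 0.0, -1.0]]
force: [0.5, -0.2, 0.1]
finger_gap: 85.2
grasp_force: 0.0
tcp_pos: [480.0, -283.1, 209.4]
```

Scaled: 30 mm / 1000 = 0.03, 20 mm / 1000 = 0.02.

```bash
echo '[[0, 0, 0.02, 0, 0, 0], [0, 0, 0.03, 0, 0, 0], [0, 0, 0.03, 0, 0, 0], [0, 0, 0.02, 0, 0, 0], [0, 0, 0.01, 0, 0, 0], [0, 0, 0.005, 0, 0, 0], [0, 0, 0.002, 0, 0, 0], [0, 0, 0, 0, 0, 0], [0, 0, 0, 0, 0, 0], [0, 0, 0, 0, 0, 0], [0, 0, 0, 0, 0, 0]]' > rows.txt && python3 steer.py rows.txt
```

```text
t: 38.75
tcp_pos: [480.1, -283.9, 92.8]
tcp_rot: [[-1.0, -0.0, 0.001], [-0.0, 1.0, -0.0], [-0.001, -0.0, -1.0]]
force: [1.0, 0.8, 0.2]
finger_gap: 85.3
grasp_force: 0.0
```

Scaled: 45 mm / 1000 = 0.045, 40 mm / 1000 = 0.04.

```bash
echo '[[0, 0, 0, 0, 0, 0], [0, 0, 0, 0, 0, 0], [0, 0, 0, 0, 0, 0], [0, 0, 0, 0, 0, 0], [0, 0, 0, 0, 0, 0], [0, 0, 0, 0, 0, 0], [0, 0, 0, 0, 0, 0], [0, 0, 0, 0, 0, 0], [0, 0, 0, 0, 0, 0], [0, 0, 0, 0, 0, 0], [0, 0, 0, 0, 0, 0], [0, 0, 0, 0, 0, 0]]' > rows.txt && python3 steer.py rows.txt 15 | grep -E "pos|force|gap"
echo '[[0, 0, -0.005, 0, 0, 0], [0, 0, -0.015, 0, 0, 0], [0, 0, -0.025, 0, 0, 0], [0, 0, -0.03, 0, 0, 0], [0, 0, -0.03, 0, 0, 0], [0, 0, -0.02, 0, 0, 0], [0, 0, -0.01, 0, 0, 0]]' > rows.txt && python3 steer.py rows.txt|grep -E "pos|gap"
echo '[[0, 0.018, 0, 0, 0, 0], [-0.01, 0.032, 0, 0, 0, 0], [-0.01, 0.04, 0, 0, 0, 0], [-0.015, 0.045, 0, 0, 0, 0], [-0.015, 0.045, 0, 0, 0, 0], [-0.015, 0.045, 0, 0, 0, 0], [-0.015, 0.045, 0, 0, 0, 0], [-0.013, 0.04, 0, 0, 0, 0], [-0.012, 0.03, 0, 0, 0, 0], [-0.005, 0.012, 0, 0, 0, 0], [0, 0, 0, 0, 0, 0], [0, 0, 0, 0, 0, 0]]' > rows.txt && python3 steer.py rows.txt|grep -E "pos|gap"
echo '[[0, 0, 0.015, 0, 0, 0], [0, 0, 0.03, 0, 0, 0], [0, 0, 0.03, 0, 0, 0], [0, 0, 0.025, 0, 0, 0], [0, 0, 0.015, 0, 0, 0], [0, 0, 0.008, 0, 0, 0], [0, 0, 0.004, 0, 0, 0], [0, 0, 0.002, 0, 0, 0], [0, 0, 0, 0, 0, 0], [0, 0, 0, 0, 0, 0], [0, 0, 0, 0, 0, 0], [0, 0, 0, 0, 0, 0]]' > rows.txt && python3 steer.py rows.txt|grep -E "pos|force"
```

```text
tcp_pos: [480.0, -283.9, 92.5]
force: [-0.6, -1.6, 4.5]
finger_gap: 30.9
grasp_force: 59.6
tcp_pos: [480.2, -283.6, 228.8]
finger_gap: 30.6
tcp_pos: [588.8, 68.1, 226.4]
finger_gap: 30.7
tcp_pos: [590.0, 68.4, 98.7]
force: [0.2, -0.1, -2.7]
grasp_force: 60.0
```

Scaled: 1.5 mm / 1000 = 0.0015, 0.5 mm / 1000 = 0.0005.

```bash
echo '[[0, 0, 0.0015, 0, 0, 0], [0, 0, 0.0005, 0, 0, 0], [0, 0, 0, 0, 0, 0], [0, 0, 0, 0, 0, 0]]' > rows.txt && python3 steer.py rows.txt|grep -E "pos|^force"; echo '[[0, 0, 0.0005, 0, 0, 0], [0, 0, 0, 0, 0, 0]]' > rows.txt && python3 steer.py rows.txt|grep -E "pos|^force"; echo '[[0, 0, 0.0005, 0, 0, 0], [0, 0, 0, 0, 0, 0]]' > rows.txt && python3 steer.py rows.txt|grep -E "pos|^force"
```

```text
tcp_pos: [589.8, 68.4, 96.2]
force: [-0.2, 0.3, -3.1]
tcp_pos: [589.8, 68.3, 95.8]
force: [0.3, -0.1, -2.7]
tcp_pos: [589.9, 68.4, 95.5]
force: [-0.5, -0.6, -0.2]
```

Scaled: -40 mm / 1000 = -0.04, -30 mm / 1000 = -0.03.

```bash
echo '[[0, 0, 0, 0, 0, 0], [0, 0, 0, 0, 0, 0], [0, 0, 0, 0, 0, 0], [0, 0, 0, 0, 0, 0], [0, 0, 0, 0, 0, 0], [0, 0, 0, 0, 0, 0], [0, 0, -0.014, 0, 0, 0], [0, 0, -0.03, 0, 0, 0], [0, 0, -0.04, 0, 0, 0], [0, 0, -0.03, 0, 0, 0]]' > rows.txt && python3 steer.py rows.txt 85 |grep -E "pos|gap"
echo '[[0.003, -0.016, 0, 0, 0, 0], [0.003, -0.034, 0, 0, 0, 0], [0.003, -0.045, 0, 0, 0, 0], [0.003, -0.045, 0, 0, 0, 0], [0.003, -0.045, 0, 0, 0, 0], [0.003, -0.045, 0, 0, 0, 0], [0.003, -0.045, 0, 0, 0, 0], [0.002, -0.04, 0, 0, 0, 0], [0, -0.026, 0, 0, 0, 0], [0, -0.015, 0, 0, 0, 0], [0, 0, 0, 0, 0, 0], [0, 0, 0, 0, 0, 0]]' > rows.txt && python3 steer.py rows.txt|grep -E "pos|gap"
echo '[[0, 0, 0.02, 0, 0, 0], [0, 0, 0.03, 0, 0, 0], [0, 0, 0.03, 0, 0, 0], [0, 0, 0.023, 0, 0, 0], [0, 0, 0.012, 0, 0, 0], [0, 0, 0.005, 0, 0, 0], [0, 0, 0.002, 0, 0, 0], [0, 0, 0, 0, 0, 0], [0, 0, 0, 0, 0, 0], [0, 0, 0, 0, 0, 0], [0, 0, 0, 0, 0, 0]]' > rows.txt && python3 steer.py rows.txt
```

```text
tcp_pos: [590.1, 68.4, 211.5]
finger_gap: 85.0
tcp_pos: [566.7, -286.9, 208.9]
finger_gap: 85.1
t: 47.15
tcp_pos: [567.1, -287.9, 87.8]
tcp_rot: [[-1.0, -0.0, 0.001], [-0.0, 1.0, -0.0], [-0.001, -0.0, -1.0]]
force: [-0.9, 0.3, 0.0]
finger_gap: 85.0
grasp_force: 0.0
```

Scaled: 35 mm / 1000 = 0.035, 34 mm / 1000 = 0.034.

```bash
echo '[[0, 0, 0, 0, 0, 0], [0, 0, 0, 0, 0, 0], [0, 0, 0, 0, 0, 0], [0, 0, 0, 0, 0, 0], [0, 0, 0, 0, 0, 0], [0, 0, 0, 0, 0, 0], [0, 0, 0, 0, 0, 0], [0, 0, 0, 0, 0, 0], [0, 0, 0, 0, 0, 0], [0, 0, 0, 0, 0, 0], [0, 0, 0, 0, 0, 0], [0, 0, 0, 0, 0, 0]]' > rows.txt && python3 steer.py rows.txt 10 | grep -E "pos|force|gap"
echo '[[0, 0, -0.005, 0, 0, 0], [0, 0, -0.015, 0, 0, 0], [0, 0, -0.025, 0, 0, 0], [0, 0, -0.03, 0, 0, 0], [0, 0, -0.03, 0, 0, 0], [0, 0, -0.02, 0, 0, 0], [0, 0, -0.01, 0, 0, 0]]' > rows.txt && python3 steer.py rows.txt|grep -E "pos|gap"
echo '[[0, 0.012, 0, 0, 0, 0], [-0.002, 0.025, 0, 0, 0, 0], [-0.002, 0.034, 0, 0, 0, 0], [-0.002, 0.035, 0, 0, 0, 0], [-0.002, 0.035, 0, 0, 0, 0], [-0.002, 0.034, 0, 0, 0, 0], [-0.002, 0.03, 0, 0, 0, 0], [0, 0.022, 0, 0, 0, 0], [0, 0, 0, 0, 0, 0], [0, 0, 0, 0, 0, 0]]' > rows.txt && python3 steer.py rows.txt|grep -E "pos|gap"
echo '[[0, 0, 0.015, 0, 0, 0], [0, 0, 0.03, 0, 0, 0], [0, 0, 0.03, 0, 0, 0], [0, 0, 0.025, 0, 0, 0], [0, 0, 0.015, 0, 0, 0], [0, 0, 0.008, 0, 0, 0], [0, 0, 0.004, 0, 0, 0], [0, 0, 0.002, 0, 0, 0], [0, 0, 0, 0, 0, 0], [0, 0, 0, 0, 0, 0], [0, 0, 0, 0, 0, 0], [0, 0, 0, 0, 0, 0]]' > rows.txt && python3 steer.py rows.txt|grep -E "pos|force"
echo '[[0, 0, 0.0015, 0, 0, 0], [0, 0, 0.0005, 0, 0, 0], [0, 0, 0, 0, 0, 0], [0, 0, 0, 0, 0, 0]]' > rows.txt && python3 steer.py rows.txt|grep -E "pos|^force"
```

```text
tcp_pos: [567.0, -287.8, 87.5]
force: [0.5, -0.5, 3.6]
finger_gap: 25.8
grasp_force: 58.5
tcp_pos: [567.2, -287.7, 224.1]
finger_gap: 25.5
tcp_pos: [577.9, -59.6, 221.0]
finger_gap: 25.7
tcp_pos: [579.1, -60.7, 93.7]
force: [-0.4, 0.6, -1.5]
grasp_force: 59.0
tcp_pos: [578.8, -60.6, 91.3]
force: [-0.2, -0.3, -2.0]
```

Scaled: 0.5 mm / 1000 = 0.0005.

```bash
echo '[[0, 0, 0.0005, 0, 0, 0], [0, 0, 0, 0, 0, 0]]' > rows.txt && python3 steer.py rows.txt|grep -E "pos|^force"; echo '[[0, 0, 0.0005, 0, 0, 0], [0, 0, 0, 0, 0, 0]]' > rows.txt && python3 steer.py rows.txt|grep -E "pos|^force"
```

```text
tcp_pos: [578.8, -60.7, 90.7]
force: [0.0, 0.0, -2.0]
tcp_pos: [578.9, -60.7, 90.4]
force: [0.4, 0.0, -0.5]
```

Scaled: -40 mm / 1000 = -0.04, -35 mm / 1000 = -0.035.

```bash
echo '[[0, 0, 0, 0, 0, 0], [0, 0, 0, 0, 0, 0], [0, 0, 0, 0, 0, 0], [0, 0, 0, 0, 0, 0], [0, 0, 0, 0, 0, 0], [0, 0, 0, 0, 0, 0], [0, 0, -0.014, 0, 0, 0], [0, 0, -0.03, 0, 0, 0], [0, 0, -0.04, 0, 0, 0], [0, 0, -0.035, 0, 0, 0]]' > rows.txt && python3 steer.py rows.txt 85 |grep -E "pos|gap"
echo '[[0.015, -0.015, 0, 0, 0, 0], [0.02, -0.025, 0, 0, 0, 0], [0.025, -0.03, 0, 0, 0, 0], [0.03, -0.035, 0, 0, 0, 0], [0.03, -0.035, 0, 0, 0, 0], [0.025, -0.03, 0, 0, 0, 0], [0.025, -0.03, 0, 0, 0, 0], [0.015, -0.018, 0, 0, 0, 0], [0, 0, 0, 0, 0, 0], [0, 0, 0, 0, 0, 0]]' > rows.txt && python3 steer.py rows.txt|grep -E "pos|gap"
echo '[[0, 0, 0.02, 0, 0, 0], [0, 0, 0.03, 0, 0, 0], [0, 0, 0.03, 0, 0, 0], [0, 0, 0.02, 0, 0, 0], [0, 0, 0.009, 0, 0, 0], [0, 0, 0.004, 0, 0, 0], [0, 0, 0.002, 0, 0, 0], [0, 0, 0, 0, 0, 0], [0, 0, 0, 0, 0, 0], [0, 0, 0, 0, 0, 0], [0, 0, 0, 0, 0, 0]]' > rows.txt && python3 steer.py rows.txt
```

```text
tcp_pos: [578.7, -60.6, 210.9]
finger_gap: 85.1
tcp_pos: [393.8, -278.8, 209.4]
finger_gap: 85.3
t: 55.15
tcp_pos: [394.0, -278.9, 94.7]
tcp_rot: [[-1.0, -0.0, 0.001], [-0.0, 1.0, -0.0], [-0.001, -0.0, -1.0]]
force: [0.3, -0.1, -0.0]
finger_gap: 85.1
grasp_force: 0.0
```

Scaled: 34 mm / 1000 = 0.034, 1.5 mm / 1000 = 0.0015.

```bash
echo '[[0, 0, 0, 0, 0, 0], [0, 0, 0, 0, 0, 0], [0, 0, 0, 0, 0, 0], [0, 0, 0, 0, 0, 0], [0, 0, 0, 0, 0, 0], [0, 0, 0, 0, 0, 0], [0, 0, 0, 0, 0, 0], [0, 0, 0, 0, 0, 0], [0, 0, 0, 0, 0, 0], [0, 0, 0, 0, 0, 0]]' > rows.txt && python3 steer.py rows.txt 20 | grep -E "pos|force|gap"
echo '[[0, 0, -0.005, 0, 0, 0], [0, 0, -0.015, 0, 0, 0], [0, 0, -0.025, 0, 0, 0], [0, 0, -0.03, 0, 0, 0], [0, 0, -0.03, 0, 0, 0], [0, 0, -0.02, 0, 0, 0], [0, 0, -0.01, 0, 0, 0]]' > rows.txt && python3 steer.py rows.txt|grep -E "pos|gap"
echo '[[-0.007, 0.015, 0, 0, 0, 0], [-0.013, 0.028, 0, 0, 0, 0], [-0.016, 0.034, 0, 0, 0, 0], [-0.016, 0.034, 0, 0, 0, 0], [-0.016, 0.034, 0, 0, 0, 0], [-0.016, 0.034, 0, 0, 0, 0], [-0.016, 0.034, 0, 0, 0, 0], [-0.016, 0.034, 0, 0, 0, 0], [-0.013, 0.028, 0, 0, 0, 0], [-0.007, 0.015, 0, 0, 0, 0], [0, 0, 0, 0, 0, 0], [0, 0, 0, 0, 0, 0]]' > rows.txt && python3 steer.py rows.txt|grep -E "pos|gap"
echo '[[0, 0, 0.015, 0, 0, 0], [0, 0, 0.03, 0, 0, 0], [0, 0, 0.03, 0, 0, 0], [0, 0, 0.025, 0, 0, 0], [0, 0, 0.015, 0, 0, 0], [0, 0, 0.008, 0, 0, 0], [0, 0, 0.004, 0, 0, 0], [0, 0, 0.002, 0, 0, 0], [0, 0, 0, 0, 0, 0], [0, 0, 0, 0, 0, 0], [0, 0, 0, 0, 0, 0], [0, 0, 0, 0, 0, 0]]' > rows.txt && python3 steer.py rows.txt|grep -E "pos|force"
echo '[[0, 0, 0.0015, 0, 0, 0], [0, 0, 0, 0, 0, 0], [0, 0, 0, 0, 0, 0]]' > rows.txt && python3 steer.py rows.txt|grep -E "pos|^force"
echo '[[0, 0, 0.0005, 0, 0, 0], [0, 0, 0, 0, 0, 0]]' > rows.txt && python3 steer.py rows.txt|grep -E "pos|^force"
```

```text
tcp_pos: [394.0, -278.8, 94.6]
force: [-1.7, -0.4, 6.3]
finger_gap: 40.7
grasp_force: 60.4
tcp_pos: [394.3, -279.0, 231.0]
finger_gap: 41.0
tcp_pos: [529.2, 11.4, 228.5]
finger_gap: 41.0
tcp_pos: [530.0, 11.3, 100.7]
force: [-0.3, -0.5, -2.8]
grasp_force: 61.3
tcp_pos: [529.7, 11.3, 98.7]
force: [-0.2, 0.2, -2.4]
tcp_pos: [529.8, 11.3, 98.2]
force: [-0.2, -0.6, -2.2]
```

Scaled: 0.5 mm / 1000 = 0.0005.

```bash
echo '[[0, 0, 0.0005, 0, 0, 0], [0, 0, 0, 0, 0, 0]]' > rows.txt && python3 steer.py rows.txt|grep -E "pos|^force"; echo '[[0, 0, 0.0004, 0, 0, 0], [0, 0, 0, 0, 0, 0]]' > rows.txt && python3 steer.py rows.txt|grep -E "pos|^force"
```

```text
tcp_pos: [529.8, 11.4, 97.7]
force: [0.9, -1.0, -2.0]
tcp_pos: [529.9, 11.3, 97.6]
force: [-0.8, -0.0, 1.3]
```

Contact. I'll release, retreat up and toward the board side, and check from above.

Scaled: -40 mm / 1000 = -0.04, -30 mm / 1000 = -0.03.

```bash
echo '[[0, 0, 0, 0, 0, 0], [0, 0, 0, 0, 0, 0], [0, 0, 0, 0, 0, 0], [0, 0, 0, 0, 0, 0], [0, 0, 0, 0, 0, 0], [0, 0, 0, 0, 0, 0], [0, 0, -0.014, 0, 0, 0], [0, 0, -0.03, 0, 0, 0], [0, 0, -0.04, 0, 0, 0], [0, 0, -0.04, 0, 0, 0], [0, 0, -0.02, 0, 0, 0]]' > rows.txt && python3 steer.py rows.txt 85 |grep -E "pos|gap"
echo '[[0.01, -0.02, -0.005, 0, 0, 0], [0.015, -0.035, -0.005, 0, 0, 0], [0.02, -0.04, -0.005, 0, 0, 0], [0.02, -0.045, 0, 0, 0, 0], [0.02, -0.045, 0, 0, 0, 0], [0.02, -0.045, 0, 0, 0, 0], [0.02, -0.045, 0, 0, 0, 0], [0.02, -0.045, 0, 0, 0, 0], [0.02, -0.04, 0, 0, 0, 0], [0.01, -0.02, 0, 0, 0, 0], [0, 0, 0, 0, 0, 0], [0, 0, 0, 0, 0, 0]]' > rows.txt && python3 steer.py rows.txt|grep -E "pos|gap|t:"
python3 - <<'E'
from h import *
im=imaging.camera("top");b=cv2.imread("pics/top0.png")[:,:,::-1]
a=np.vstack([np.hstack([cv2.resize(x[185:315,100:340],None,fx=3,fy=3,interpolation=cv2.INTER_CUBIC)[:290] for x in[i]]) for i in(b,im)])
cv2.imwrite("pics/fin.png",a[:,:,::-1])
for n,(u,v) in dict(mill=(284,256),vase=(316,235),cand=(254,230)).items():
    p=b[v-24:v+24,u-20:u+20].astype(np.uint8);q=im[v-24:v+24,u-20:u+20]
    print(n,cv2.phaseCorrelate(cv2.cvtColor(p,6).astype(float),cv2.cvtColor(q,6).astype(float)))
E
```

```text
tcp_pos: [530.9, 11.2, 244.8]
finger_gap: 85.0
t: 62.45
tcp_pos: [354.6, -368.6, 256.2]
tcp_rot: [[-1.0, 0.001, -0.0], [0.001, 1.0, 0.001], [0.0, 0.001, -1.0]]
finger_gap: 85.4
mill ((0.04121894269450621, -0.09798934161915085), 1.024624552067316)
vase ((-0.10920361866618578, -0.04836478431446167), 0.9355707271131316)
cand ((-0.13178050516732398, -0.6031777590329632), 0.6668911598007278)
```

View pics/fin.png

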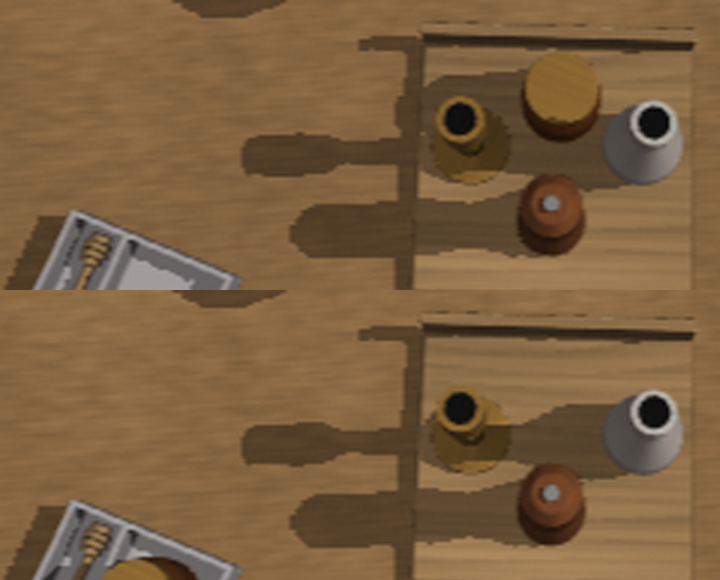

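The before and after views match: mill (551,204), vase rim (654,122) and candle rim (460,118) appear at the same pixels, all upright, and the jar is in the box.

```bash
python3 -c "
from cell import r, imaging, probe_bus, close_job
print(close_job())"
```

```text
the job is handed in; nothing more can be done
None
```

The job is handed in at about 62 s: the honey jar stands in the gift box's square compartment, and the mill, vase and candlestick are back upright on their original spots to within about a millimetre in the before and after pictures; I never touched the mug, bowl or oil bottle.

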